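Gauge the length of an offcut

ROBOT

A 6-joint arm with a two-finger parallel gripper is mounted at the origin on a cart in front of the work surface, level with it; the furniture and walls round the work are solid. World frame = base frame: x ahead of the robot, y to its left, z up, the work surface at z = 0. Lengths are in mm, angles in rad, forces in N, time in s.
With the tool pointing down it reaches from about 400 to 825 mm from the base axis. Payload 7 kg.
Tool frame: the origin (TCP) lies between the finger pads; the fingertips stand r.finger_overhang ahead of it and the grasp point (between the pads) lies 5 mm behind it (r.finger_overhang is the distance from the TCP to the fingertips, in mm); z points along the fingers, y is the direction in which the jaws open and shut (so a half turn about z gives the same grasp; the last joint's range is limited). The gripper opens to 88 mm and grips with 3 to 60 N. Pads are 19 mm wide; open, the fingers measure 130 mm over their backs; the gripper's body (78 mm by 193 mm) begins 47 mm behind the grasp point.
Start: joints at [-0.851, 0.359, 0.012, 0, -1.224, -0.288], TCP at [282.463, -613.033, 240.561] pointing down, gripper open.
Joint ranges: [-3.07, 3.07], [-1.43, 2.12], [-1.02, 1.25], [-3.03, 1.67], [-3.05, -0], [-3.03, 3.03]. Speed limits (rad/s): [2.39, 2.39, 3.01, 3.14, 3.14, 3.14].

INTERFACE

Orientations are given as a unit quaternion [w, x, y, z].
In Python, from cell import r, cams gives the robot as it stands.
- The arm moves only by the tool drive_tool, never from a script. Its argument "targets" is one flat list of numbers, 5 for each row, row after row: the shift along the tool's x, y, z in mm, then the turn about the tool's z in degrees, then the opening in per cent of the stroke, from 0 (shut) to 100 (fully open). A call has 1 to 20 rows; each row shifts and turns the commanded pose from where the row before left it, along the tool's axes as they then stand; what a row does not reach is not made up. A row lasts 1/12 s, in which the tool goes at most 41.7 mm and 7.16 degrees, less where a joint would pass 70% of its speed; a pose out of reach is approached as far as the arm can. A call is refused whole if a number of a shift passes 41.7 or a number of a turn 7.16, either way. A call with a gripper value outside its range is refused whole. The fingers move at their own pace and stop on an object; "grip_force" is the grip in N (left out, the last holds). Time passes only in rows, so rows that do not move let the fingers close. It gives the time, the measured TCP pose, the force and the opening at its end, in the units of the state.
- r.read_state(): the state, without advancing time (a new reading comes with each control period).
- cams.get_image(name): name is "side" or "top" or "wrist"; returns (picture, depth): 420x560x3 uint8, blue, green, red; 420x560 float32, mm along the optical axis (not along the pixel's ray), 0 where there is no reading.
- cams.calibration(name): a dict with "camera_matrix" (3x3 intrinsics, pixels), "pose" (4x4, takes a point from camera to world coordinates); the wrist camera has in their place "mount" (4x4, takes a point from camera to tool coordinates, whose origin is the TCP and whose axes are the flange's). Camera axes: x right, y down, z forward; pixel columns grow to the right and rows downward; lengths in mm; the calibration is good to about 2 mm. The wrist camera is an equidistant fisheye: a pixel r from the principal point sees the ray r / f radians off the axis. A picture is of the moment at which its call begins: read the wrist's pose just before it. calibration takes no time and is no camera call.
- r.finish_job(): hands the job in, once; it reports no verdict.
The state is a dict: "clock": time; "qpos": joint angles; "joint_vel": joint speeds; "tau": joint torques, N m; "ee_pos": TCP position; "eef_rot": TCP orientation; "wrist_force": force on the tool from outside, world axes, zero at the start; "wrist_torque": the same for the moment, N m; "opening": finger opening in mm.
Only numpy, scipy, OpenCV 4.12 (cv2) and the standard library are available. Lean on these libraries where they do the work, as an engineer would, in place of code of your own. Each camera call takes 0.05 s, during which the arm holds its last target. There are 200 camera calls.

TASK

Check the length of the small pine offcut: lay it flat and lengthwise between the jaws of the bench gauge and let go of it. Then slide the gauge's jaw by its knob until the offcut is nipped against the sprung anvil and the dial needle stands between the two heavy marks, never driving it far past the second, and leave it like that. Do not disturb the square block or the tape measure.

Things in the scene. Friction and masses are not known exactly. Their poses are not given: they have to be found in the camera images.
- gauge: bench length gauge fixed on four feet: grey bed 330 (x) x 100 (y) mm, top of its 62 mm wide steel strip, where work lies, 19 mm above the bench. Origin: at bench level under the bed's centre; +x runs along the bed from sliding jaw to sprung anvil and dial; z up. Anvil housing 54 mm wide, 59 mm high, from x = +106 mm; the 72 mm dial over it (x = 125 to 185 mm) reaches 120 mm above the bench
- anvil_face (a point): centre line of the sprung anvil's upright contact face (44 mm wide, from 3 to 37 mm above the strip), 11 mm above the strip; at rest it lies at x = +80 mm in the gauge's frame; same axes as the gauge; moves with the anvil
- anvil (a joint): how far the anvil is pushed back along the gauge's +x, 0 (rest) to 0.012 m (end stop); its spring gives about 1 N plus 0.6 N per mm. It turns the dial needle clockwise 0.15 rad per mm; the heavy dial marks are at 0.003 and 0.008 m
- jaw_face (a point): centre line of the sliding jaw's upright contact face (44 mm wide, from 3 to 37 mm above the strip), 11 mm above the strip; same axes as the gauge; moves with the jaw
- jaw_knob (a point): top centre of the sliding jaw's upright black knob (24 mm across, 36 mm high, top 66 mm above the bench), 55 mm behind the jaw face; 29 mm free between knob and the 14 mm thick, 37 mm high jaw. The carriage under the knob (66 mm wide, top 11 mm above the strip) reaches 25 mm behind the knob's axis
- jaw (a joint): how far the jaw is slid along the gauge's +x towards the anvil, 0 (open, 155 mm between jaw face and resting anvil face) to 0.080 m (end stop); stiff: it needs about 8 N to slide and stays where it is left
- offcut: the small pine offcut, 100 (x) x 45 (y) x 22 (z) mm, 60 g, lying flat on the bench; origin: centre of its underside, x along its length
- block: square beech block, 60 x 60 x 30 mm; leave alone; origin: centre of its underside
- tape_measure: rust-red tape measure, 35 x 73 x 55 mm; leave alone; origin: centre of its underside

How it is judged (in metres and radians):
On the way, in this order (a step that is already met when the one before it is completed fails the run):
1. the offcut lies flat on the gauge's bed between the jaws, lengthwise, let go (x of offcut in the frame of gauge between -0.04 and 0.05 m and y of offcut in the frame of gauge between -0.022 and 0.022 m and z of offcut in the frame of gauge below 0.045 m and angle between the z axis of offcut and the z axis of gauge, either way round below 0.1 rad and angle between the x axis of offcut and the x axis of gauge, either way round below 0.3 rad and contact force between the fingers and offcut below 0.1 N), for 0.2 s.
2. the offcut presses the anvil back until the needle is between the marks (value of joint anvil between 0.003 and 0.008 m), for 0.2 s.
At the end, for the whole second after the job is handed in: the offcut lies flat and lengthwise (0.1 rad) within 25 mm of the bed's centre line, nipped between jaw and anvil (faces 100 mm apart, its centre 50 mm from the anvil face, each within 4 mm); the anvil stays pushed back 3 to 8 mm (needle between the heavy marks); all at rest (all of step 2 and x of offcut in the frame of anvil_face between -0.054 and -0.046 m and x of jaw_face in the frame of anvil_face between -0.104 and -0.096 m and y of offcut in the frame of gauge between -0.025 and 0.025 m and z of offcut in the frame of gauge below 0.045 m and angle between the z axis of offcut and the z axis of gauge, either way round below 0.1 rad and angle between the x axis of offcut and the x axis of gauge, either way round below 0.1 rad and linear speed of offcut below 0.01 m/s); the robot touches nothing.
It fails at once if the anvil is driven back more than 10 mm (needle far past the second mark) (value of joint anvil above 0.01 m).
It fails at once if the square block is disturbed (moved over 30 mm) (distance of block from where it was at the start of the episode above 0.03 m).
It fails at once if the tape measure is disturbed (moved over 30 mm) (distance of tape_measure from where it was at the start of the episode above 0.03 m).
It also fails if it takes over 51 s, if anything falls off the work surface, if the arm or the gripper's body presses on something with over 40 N, if the wrist force passes 120 N, or if a joint passes its speed limit or range.

## Working session

There is one attempt and no reset: what is moved stays moved. The work goes in short steps, Python scripts to look and compute and a tool call to move; the robot and the scene stay as the last step left them, time stands still between calls to the robot, and variables do not carry over. Pictures are saved under pics/ and viewed, about 8 in all and at most 12, crops included, and the job is handed in when it is done.

Besides the shell and the picture viewer there is one more tool, called after "Emit:" by a JSON object that holds its "op" and its "data". drive_tool: Moves the arm, as the interface text tells. Its arguments: {"type":"object","properties":{"targets":{"type":"array","items":{"type":"number"}},"grip_force":{"type":"number"}},"required":["targets"]}

```bash
mkdir -p pics; cat > h.py <<'E'
import numpy as np, cv2
from cell import r, cams
def shot(n,f):
    im,d=cams.get_image(n); cv2.imwrite(f'pics/{f}.png',im); np.save(f'pics/{f}.npy',d); return im,d
def pt(n,u,v,d):
    c=cams.calibration(n); K=np.array(c['camera_matrix']); T=np.array(c['pose'])
    p=np.linalg.inv(K)@[u,v,1]*d
    return (T@np.r_[p,1])[:3]
E
python3 - <<'E'
from h import *
s=r.read_state(); print(s['clock'],s['ee_pos'],s['eef_rot'],r.finger_overhang,s['opening'])
for n in('top','side'): shot(n,n+'0'); print(np.array(cams.calibration(n)['pose']).round(2))
a=cv2.imread('pics/top0.png');b=cv2.imread('pics/side0.png')
E
```

```text
0.0 [ 282.27204273 -612.62861638  239.6360742 ] [-2.59170620e-04 -2.14186543e-01  9.76792418e-01  7.94028718e-04] 14.0 87.60877932545985
[[-2.00000e-02 -1.00000e+00  7.00000e-02  5.07900e+02]
 [-1.00000e+00  2.00000e-02  0.00000e+00 -6.62900e+01]
 [-1.00000e-02 -7.00000e-02 -1.00000e+00  1.10627e+03]
 [ 0.00000e+00  0.00000e+00  0.00000e+00  1.00000e+00]]
[[-9.4000e-01  2.9000e-01 -1.9000e-01  7.5908e+02]
 [ 3.5000e-01  8.1000e-01 -4.8000e-01  3.7050e+02]
 [ 1.0000e-02 -5.1000e-01 -8.6000e-01  9.0679e+02]
 [ 0.0000e+00  0.0000e+00  0.0000e+00  1.0000e+00]]
```

View pics/top0.png

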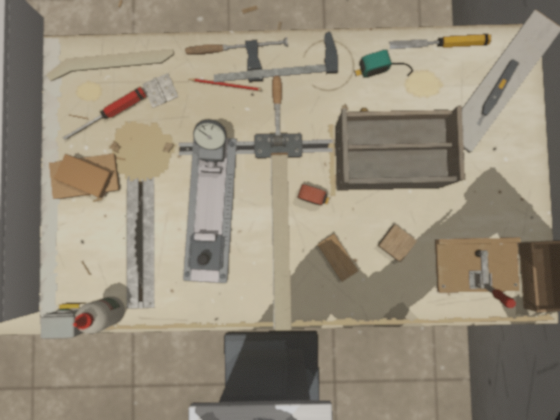

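View pics/side0.png

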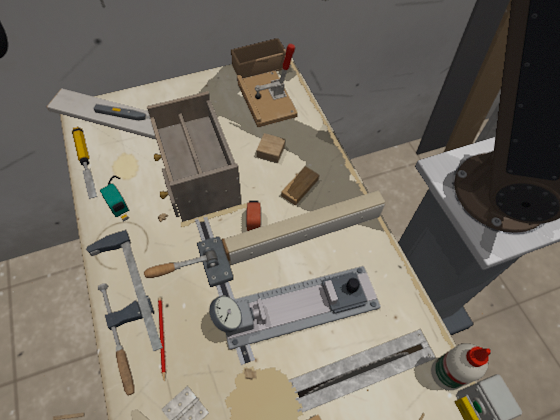

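The top view shows the offcut at about (338,257), the block at (397,242), the tape at (312,194), the gauge with its knob at (205,257) and dial at (210,135). A board stands between the offcut and the gauge at u≈280.

```bash
python3 - <<'E'
from h import *
d=np.load('pics/top0.npy'); im=cv2.imread('pics/top0.png')
c=cams.calibration('top');K=np.array(c['camera_matrix']);print(K)
v,u=np.mgrid[:420,:560]; P=np.stack([(u-K[0,2])/K[0,0]*d,(v-K[1,2])/K[1,1]*d,d,np.ones_like(d)],-1)@np.array(c['pose']).T
np.save('pics/P.npy',P)
for n,(a,b) in dict(off=(338,257),block=(397,242),tape=(312,194),board=(280,220),board2=(281,300),knob=(205,257),dial=(210,135),strip=(208,200),bedcorner1=(187,278),bed2=(226,279),clampbody=(278,145),bench=(250,230),box=(345,120)).items(): print(n,P[b,a,:3].round(1))
def rect(m,n):
    k,l,s,_=cv2.connectedComponentsWithStats(m.astype('uint8'))
    j=1+np.argmax(s[1:,4]); q=P[l==j][:,:3]; rr=cv2.minAreaRect(q[:,:2].astype('float32')); print(n,s[j],rr,np.median(q[:,2]), q[:,2].max())
w=lambda a,b,c_,d_:(u>a)&(u<b)&(v>c_)&(v<d_)
z=P[...,2]
rect(w(310,372,225,290)&(z>12),'off'); rect(w(372,420,220,265)&(z>15),'block'); rect(w(292,330,175,212)&(z>25),'tape')
rect(w(180,245,120,290)&(z>9),'gauge'); rect(w(190,222,240,275)&(z>52),'knob'); rect(w(188,225,225,275)&(z>40),'knob+jaw'); rect(w(262,295,165,330)&(z>15),'board')
cv2.imwrite('pics/crops.png',np.hstack([cv2.resize(im[110:290,175:250],None,fx=3.3,fy=3.3,interpolation=2),cv2.resize(im[180:300,265:425],None,fx=3.3,fy=3.3,interpolation=2)[:,:540] if 0 else cv2.copyMakeBorder(cv2.resize(im[180:300,265:425],None,fx=3.3,fy=3.3,interpolation=2),0,198,0,0,0)]))
E
```

```text
[[484.122664     0.         283.13188517]
 [  0.         484.122664   207.69189114]
 [  0.           0.           1.        ]]
off [ 473.4 -181.5   22. ]
block [ 503.9 -311.    35. ]
tape [ 612.5 -125.5   54. ]
board [556.6 -54.6  68.6]
board2 [386.5 -53.   65.5]
knob [481.  107.8  65.2]
dial [740.2  90.5  89. ]
strip [607.5 107.1  21.2]
bedcorner1 [433.8 156.8  15.9]
bed2 [429.8  69.4  16.9]
clampbody [724.  -53.5  46.6]
bench [538.6  15.5  -4. ]
box [ 749.7 -189.7  153.2]
off [318 233  41  49 922] ((490.9429931640625, -157.33236694335938), (167.80355834960938, 78.41389465332031), 54.401363372802734) 21.9542926586754 1106.2655745333493
block [379 224  38  38 781] ((521.549072265625, -212.91261291503906), (283.4141845703125, 80.1015625), 79.53524780273438) 29.878937677419344 1106.2655745333493
tape [297 184  31  22 451] ((564.701416015625, -113.9417953491211), (64.55718994140625, 134.77647399902344), 74.64791870117188) 53.01517759240437 1106.2655745333493
gauge [ 183  121   54  162 6881] ((591.440673828125, 40.831077575683594), (227.0537567138672, 343.853515625), 85.35922241210938) 19.482814827943457 1106.2655745333493
knob [197 253  13  12 109] ((476.9769592285156, 113.09735107421875), (23.936674118041992, 24.319597244262695), 53.04502487182617) 65.00756670651981 70.95454937670729
knob+jaw [195 233  22   8 139] ((519.0469970703125, 32.337249755859375), (198.4054718017578, 13.817025184631348), 85.37606048583984) 55.992377021490256 1106.2655745333493
board [ 270  166   22  164 2870] ((499.76617431640625, -54.347557067871094), (349.2557678222656, 39.814151763916016), 0.2525234818458557) 67.88063749009507 1106.2655745333493
```

View pics/crops.png

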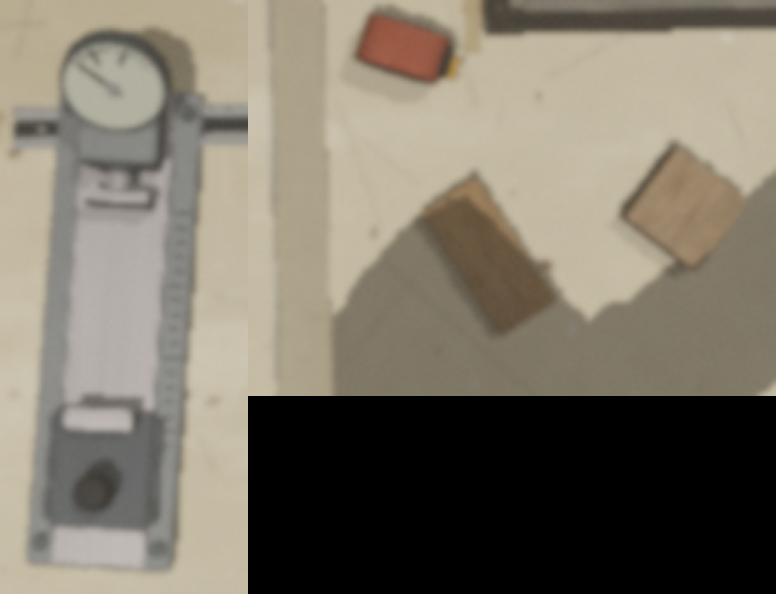

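The crop shows the offcut's long axis running from upper left to lower right. The jaw and knob are at the near end of the gauge, with the anvil below the dial. I'll redo the fits without the depth dropouts and cross-check them from the side camera.

```bash
cat >> h.py <<'E'
def cloud(n,d):
    c=cams.calibration(n);K=np.array(c['camera_matrix'])
    v,u=np.mgrid[:420,:560]
    P=np.stack([(u-K[0,2])/K[0,0]*d,(v-K[1,2])/K[1,1]*d,d,np.ones_like(d)],-1)@np.array(c['pose']).T
    Q=P[...,:3]; return Q[d>0]
def box(Q,x0,x1,y0,y1,z0,z1,n):
    q=Q[(Q[:,0]>x0)&(Q[:,0]<x1)&(Q[:,1]>y0)&(Q[:,1]<y1)&(Q[:,2]>z0)&(Q[:,2]<z1)]
    if len(q)<5: print(n,'few');return
    (c,s,a)=cv2.minAreaRect(q[:,:2].astype('float32')); print(n,len(q),np.round(c,1),np.round(s,1),round(a,1),'z',np.median(q[:,2]).round(1),'med',np.median(q[:,:2],axis=0).round(1))
E
python3 - <<'E'
from h import *
for n in('top','side'):
    Q=cloud(n,np.load(f'pics/{n}0.npy')); print(n)
    box(Q,400,570,-260,-110,15,35,'off')
    box(Q,400,570,-380,-260,20,45,'block')
    box(Q,560,670,-180,-80,40,65,'tape')
    box(Q,440,520,80,150,58,75,'knob')
    box(Q,500,560,60,160,50,62,'jaw')
    box(Q,640,690,60,150,50,60,'anvil')
    box(Q,400,790,30,170,8,17.5,'bedrim'); box(Q,545,650,60,160,17,26,'strip')
    box(Q,400,700,-85,-20,55,85,'board')
E
```

```text
top
off 912 [ 473.4 -181.7] [100.1  45.2] 31.9 z 21.9 med [ 473.5 -181.3]
block 759 [ 502.7 -314.6] [60.4 60.6] 51.4 z 29.9 med [ 502.5 -313.5]
tape 430 [ 612.8 -127.9] [63.9 34.4] 71.6 z 53.2 med [ 612.3 -126.7]
knob 103 [493.8 109.9] [25.3 57.7] 77.3 z 65.2 med [478.5 112.2]
jaw 135 [525.3 109.3] [43.9 13.8] 85.4 z 56.0 med [525.7 110.9]
anvil 80 [678.9  96.6] [43.5 20. ] 85.5 z 56.0 med [672.6  96.5]
bedrim 2420 [590.4 113.5] [128.1 331.4] 83.5 z 15.1 med [597.9  91.2]
strip 1137 [597.5 106.8] [104.8  93.1] 0.1 z 19.2 med [596.7 102.9]
board 2421 [550.5 -54.9] [ 37.5 299. ] 90.0 z 67.8 med [546.2 -55. ]
side
off 650 [ 472.8 -178.6] [103.7  46.7] 32.5 z 21.9 med [ 474.6 -176.8]
block 482 [ 501.  -312.6] [65.5 61.1] 50.6 z 29.4 med [ 502.8 -308.1]
tape 366 [ 618.9 -140.3] [ 56.4 101.1] 17.5 z 52.9 med [ 613.7 -117.5]
knob 116 [493.  111.9] [22.1 57.6] 71.2 z 65.0 med [478.4 117.8]
jaw 156 [524.3 112.1] [44.9 14.6] 86.2 z 55.9 med [525.1 113. ]
anvil 94 [677.5  99.7] [44.2 18.9] 85.2 z 55.5 med [672.6  99.8]
bedrim 2481 [588.1 107.2] [100.9 329.9] 85.4 z 15.1 med [600.7 134.6]
strip 1392 [597.6 109. ] [ 97.2 105.1] 89.4 z 19.2 med [598.  107.7]
board 2328 [550.  -52.4] [ 40.8 299.5] 90.0 z 67.6 med [556.4 -48.9]
```

```bash
cat >> h.py <<'E'
from scipy.spatial.transform import Rotation as Rn
def rot(s): return Rn.from_quat(np.roll(s['eef_rot'],-1)).as_matrix()
def go(p,yaw=None):
    s=r.read_state(); R=rot(s); d=R.T@(np.array(p)-s['ee_pos'])
    a=np.degrees(np.arctan2(R[1,1],R[0,1]))
    print('t',s['clock'],'pos',np.round(s['ee_pos'],1),'ytool ang',round(a,2),'F',np.round(s['wrist_force'],1),'open',round(s['opening'],1))
    print('shift',d.round(1),'turn after', None if yaw is None else round((a-yaw+90)%180-90,2))
E
python3 - <<'E'
from h import *
go((473,-180,240),122); print(cams.calibration('wrist'))
E
```

```text
t 0.1 pos [ 282.3 -612.7  239.7] ytool ang 114.74 F [-0.1 -0.2 -0.2] open 87.4
shift [-3.543e+02  3.132e+02  1.000e-01] turn after -7.26
{'camera_matrix': array([[325.1922621 ,   0.        , 286.05349405],
       [  0.        , 325.1922621 , 205.83029486],
       [  0.        ,   0.        ,   1.        ]]), 'mount': array([[-4.27078938e-04, -9.50967704e-01, -3.09289903e-01,
         8.33547858e+01],
       [ 9.99999783e-01, -5.61407462e-04,  3.45312016e-04,
        -1.21525784e+00],
       [-5.02018234e-04, -3.09289688e-01,  9.50967737e-01,
        -1.44784674e+02],
       [ 0.00000000e+00,  0.00000000e+00,  0.00000000e+00,
         1.00000000e+00]])}
```

Emit:
{"op": "drive_tool", "data": {"targets": [-12, 11, 0, 0, 100, -25, 22, 0, 0, 100, -25, 22, 0, 0, 100, -25, 22, 0, 0, 100, -25, 22, 0, 0, 100, -25, 22, 0, 0, 100, -25, 22, 0, 0, 100, -25, 22, 0, 0, 100, -25, 22, 0, 0, 100, -25, 22, 0, 0, 100, -25, 22, 0, 0, 100, -25, 22, 0, 0, 100, -25, 22, 0, 0, 100, -25, 22, 0, 0, 100, -17, 16, 0, 0, 100, 0, 0, 20, -3.6, 100, 0, 0, 20, -3.6, 100, 0, 0, 0, 0, 100]}}

```text
clock: 1.6
ee_pos: [470.9, -179.5, 197.0]
eef_rot: [-0.003, -0.277, 0.961, 0.001]
wrist_force: [-1.2, -0.6, -0.8]
opening: 87.6
```

```bash
cat >> h.py <<'E'
def wproj(W,s):
    c=cams.calibration('wrist');M=np.array(c['mount']);K=np.array(c['camera_matrix'])
    t=rot(s).T@(np.array(W,float)-s['ee_pos']); p=M[:3,:3].T@(t-M[:3,3])
    th=np.arctan2(np.hypot(p[0],p[1]),p[2]); ph=np.arctan2(p[1],p[0])
    return K[0,2]+K[0,0]*th*np.cos(ph),K[1,2]+K[0,0]*th*np.sin(ph)
def wcloud(d,s):
    c=cams.calibration('wrist');M=np.array(c['mount']);K=np.array(c['camera_matrix'])
    v,u=np.mgrid[:420,:560];x=(u-K[0,2])/K[0,0];y=(v-K[1,2])/K[0,0];th=np.hypot(x,y)
    k=np.tan(np.minimum(th,1.4))/np.maximum(th,1e-6); P=np.stack([x*k*d,y*k*d,d],-1)
    P=P@M[:3,:3].T+M[:3,3]; P=P@rot(s).T+s['ee_pos']; return P[(d>0)&(th<1.2)]
E
python3 - <<'E'
from h import *
go((473,-180,160),122)
s=r.read_state(); im,d=shot('wrist','w1'); Q=wcloud(d,s)
box(Q,400,570,-260,-110,15,35,'off')
box(Q,400,570,-380,-260,20,45,'block')
box(Q,400,570,-260,-110,-8,8,'bench')
E
```

```text
t 1.6 pos [ 470.9 -179.5  197. ] ytool ang 122.13 F [-1.2 -0.6 -0.8] open 87.6
shift [-1.7 -1.7 37. ] turn after 0.13
off 4153 [ 474.3 -181.5] [100.1  45.1] 31.9 z 22.6 med [ 471.6 -183. ]
block 3273 [ 503.8 -314.6] [60.7 61.6] 50.8 z 30.6 med [ 501.6 -313. ]
bench 15807 [ 485. -185.] [170. 150.] 0.0 z 0.7 med [ 479.6 -195.7]
```

View pics/w1.png

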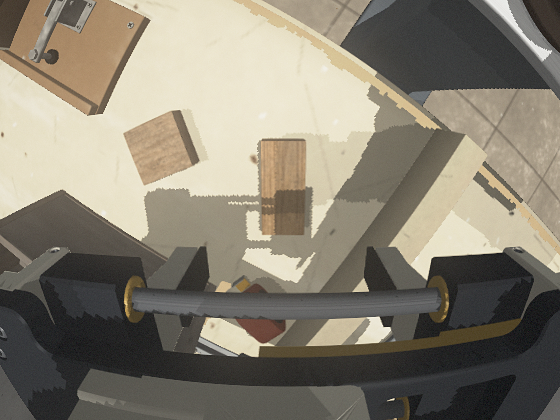

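The wrist view shows the offcut at (283,187), square between the fingers, and the height agrees (22.6 mm). Descending to grip.

Emit:
{"op": "drive_tool", "data": {"targets": [-1.7, -3, 20, 0, 100, 0, 0, 30, 0, 100, 0, 0, 30, 0, 100, 0, 0, 30, 0, 100, 0, 0, 25, 0, 100, 0, 0, 20, 0, 100, 0, 0, 12, 0, 100, 0, 0, 10, 0, 100, 0, 0, 0, 0, 100, 0, 0, 0, 0, 100], "grip_force": 20}}

```text
clock: 2.48
ee_pos: [476.5, -182.6, 24.0]
eef_rot: [-0.0, -0.275, 0.962, -0.0]
wrist_force: [-0.1, -0.8, 0.1]
opening: 87.2
```

Emit:
{"op": "drive_tool", "data": {"targets": [0, 0, 0, 0, 30, 0, 0, 0, 0, 30, 0, 0, 0, 0, 30, 0, 0, 0, 0, 30, 0, 0, 0, 0, 30, 0, 0, 0, 0, 30, 0, 0, 0, 0, 30, 0, 0, 0, 0, 30, 0, 0, 0, 0, 30, 0, 0, 0, 0, 30]}}

```text
clock: 3.32
ee_pos: [475.9, -182.2, 23.6]
eef_rot: [-0.0, -0.275, 0.961, 0.0]
wrist_force: [-2.3, 1.8, 3.7]
opening: 44.9
```

Gripped at 44.9 mm. Lifting.

Emit:
{"op": "drive_tool", "data": {"targets": [0, 0, -10, 0, 30, 0, 0, -25, 0, 30, 0, 0, -30, 0, 30, 0, 0, -30, 0, 30, 0, 0, -30, 0, 30, 0, 0, -25, 0, 30, 0, 0, -10, 0, 30, 0, 0, 0, 0, 30]}}

```text
clock: 3.98
ee_pos: [477.5, -182.5, 186.8]
eef_rot: [0.003, -0.275, 0.961, -0.001]
wrist_force: [0.2, -0.5, -1.2]
opening: 44.5
```

```bash
python3 - <<'E'
from h import *
g=np.array([588.5,106.5]);a=np.radians(-4.7)
p=g+12*np.array([np.cos(a),np.sin(a)]); print(p)
go((*p,185),85.3)
E
```

```text
[600.45964864 105.5167379 ]
t 3.9833 pos [ 477.5 -182.5  186.8] ytool ang 121.95 F [ 0.2 -0.5 -1.2] open 44.5
shift [-256.8  179.3    2.4] turn after 36.65
```

Emit:
{"op": "drive_tool", "data": {"targets": [-13, 9, 0, 0, 30, -25, 17.5, 0, 0, 30, -25, 17.5, 0, 0, 30, -25, 17.5, 0, 0, 30, -25, 17.5, 0, 0, 30, -25, 17.5, 0, 0, 30, -25, 17.5, 0, 0, 30, -25, 17.5, 0, 0, 30, -25, 17.5, 0, 0, 30, -25, 17.5, 0, 0, 30, -19, 13, 0, 0, 30, 0, 0, 0, 6, 30, 0, 0, 0, 6, 30, 0, 0, 0, 6, 30, 0, 0, 0, 6, 30, 0, 0, 0, 6, 30, 0, 0, 0, 6.6, 30, 0, 0, 0, 0, 30, 0, 0, 0, 0, 30]}}

```text
clock: 5.57
ee_pos: [598.5, 105.8, 182.2]
eef_rot: [-0.001, 0.039, 0.999, -0.0]
wrist_force: [1.0, -0.6, -1.3]
opening: 44.8
```

```bash
python3 - <<'E'
from h import *
s=r.read_state(); im,d=shot('wrist','w2'); Q=wcloud(d,s)
box(Q,450,520,80,150,62,75,'knob')
box(Q,505,545,60,160,50,62,'jaw')
box(Q,640,700,60,150,50,60,'anvil')
box(Q,545,650,60,160,17,23,'strip')
box(Q,540,660,50,170,120,225,'heldthing')
go((600.5,105.5,80),85.3)
E
```

```text
knob 675 [479.2 113.6] [24.2 23.8] 9.7 z 66.3 med [479.1 113.8]
jaw 911 [526.5 109.5] [44.  13.6] 85.4 z 56.6 med [526.4 109.6]
anvil few
strip 2025 [561.2 107.9] [32.3 92.7] 0.3 z 19.7 med [559.9 108.4]
heldthing 16877 [598.  105.6] [ 78.3 101.4] 87.1 z 181.2 med [586.5 106.3]
t 5.6167 pos [598.6 105.8 182.4] ytool ang 85.56 F [-0.2 -0.4 -0.5] open 44.6
shift [-2.000e+00 -1.000e-01  1.024e+02] turn after 0.26
```

View pics/w2.png

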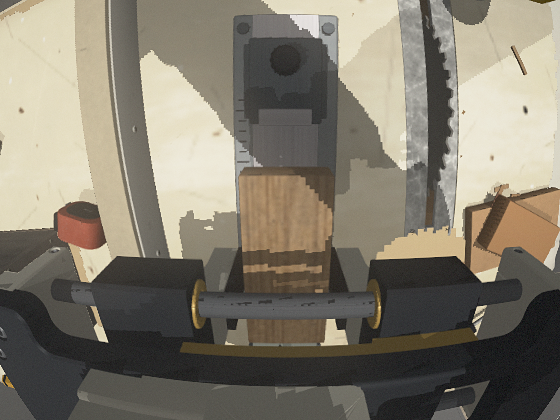

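The wrist view shows the held offcut aligned with the bed, with the knob at (286,60) and a gap to the jaw. Descending.

Emit:
{"op": "drive_tool", "data": {"targets": [-2, -1.5, 15, 0, 30, 0, 0, 25, 0, 30, 0, 0, 25, 0, 30, 0, 0, 25, 0, 30, 0, 0, 20, 0, 30, 0, 0, 12, 0, 30, 0, 0, 6, 0, 30, 0, 0, 4, 0, 30, 0, 0, 0, 0, 30, 0, 0, 0, 0, 30]}}

```text
clock: 6.45
ee_pos: [601.5, 104.5, 52.2]
eef_rot: [0.0, 0.04, 0.999, 0.0]
wrist_force: [0.8, 0.1, -0.1]
opening: 44.4
```

Emit:
{"op": "drive_tool", "data": {"targets": [0, 0, 3, 0, 30, 0, 0, 3, 0, 30, 0, 0, 2, 0, 30, 0, 0, 1, 0, 30, 0, 0, 0, 0, 30, 0, 0, 0, 0, 30]}}

```text
clock: 6.95
ee_pos: [601.1, 104.4, 42.7]
eef_rot: [0.0, 0.041, 0.999, 0.0]
wrist_force: [0.5, 0.5, 0.4]
opening: 44.5
```

Emit:
{"op": "drive_tool", "data": {"targets": [0, 0, 1, 0, 30, 0, 0, 0, 0, 30, 0, 0, 0, 0, 70, 0, 0, 0, 0, 70, 0, 0, 0, 0, 70, 0, 0, 0, 0, 70, 0, 0, 0, 0, 70, 0, 0, 0, 0, 70]}}

```text
clock: 7.62
ee_pos: [601.0, 104.3, 41.4]
eef_rot: [-0.0, 0.041, 0.999, -0.0]
wrist_force: [-0.3, 0.9, -0.0]
opening: 61.2
```

Emit:
{"op": "drive_tool", "data": {"targets": [0, 0, -10, 0, 70, 0, 0, -25, 0, 70, 0, 0, -25, 0, 70, 0, 0, -30, 0, 70, 0, 0, -30, 0, 70, 0, 0, -20, 0, 70, 0, 0, 0, 0, 70, 0, 0, 0, 0, 70]}}

```text
clock: 8.28
ee_pos: [601.7, 104.7, 183.8]
eef_rot: [0.002, 0.041, 0.999, 0.001]
wrist_force: [-0.4, -0.4, -1.3]
opening: 61.3
```

```bash
python3 - <<'E'
from h import *
s=r.read_state(); im,d=shot('top','t3'); Q=cloud('top',d)
cv2.imwrite('pics/t3c.png',cv2.resize(im[100:300,150:300],None,fx=3,fy=3))
W=shot('wrist','w3')[1]; Q=wcloud(W,s)
box(Q,450,505,80,150,62,75,'knob')
box(Q,505,545,60,160,50,62,'jaw')
box(Q,535,665,60,150,36,48,'off')
go((500,112,185),85.3)
E
```

```text
knob 683 [479.7 114.2] [24.5 24. ] 16.2 z 67.6 med [480.5 114.1]
jaw 860 [527.5 110. ] [43.8 12.8] 85.3 z 58.0 med [527.5 110. ]
off 5092 [601.4 104.7] [45.2 99.8] 85.4 z 43.1 med [597.7 104.7]
t 8.3833 pos [600.5 104.2 181.3] ytool ang 85.33 F [-0.1  0.2 -0.3] open 61.3
shift [100.8  -0.4  -3.6] turn after 0.03
```

View pics/w3.png

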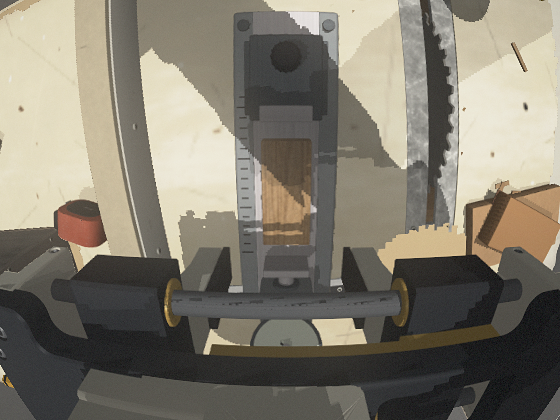

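The offcut lies flat and lengthwise between the jaws at (287,190), let go; the anvil is at (287,262). Now measuring the jaw-to-anvil gap, then moving to the knob.

```bash
python3 - <<'E'
from h import *
W=np.load('pics/w3.npy'); s=r.read_state(); Q=wcloud(W,s); T=cloud('top',np.load('pics/t3.npy'))
a=np.radians(-4.75); e=np.array([np.cos(a),np.sin(a)]); n=np.array([-e[1],e[0]]); g=np.array([588.5,104.7])
for nm,C in(('w',Q),('t',T)):
    G=np.c_[(C[:,:2]-g)@e,(C[:,:2]-g)@n,C[:,2]]
    for lab,x0,x1,z0,z1 in(('jaw',-75,-35,50,62),('off',-52,70,37,48),('anvil',60,100,50,60),('bed',-190,190,12,23)):
        q=G[(G[:,0]>x0)&(G[:,0]<x1)&(abs(G[:,1])<(20 if lab!='bed' else 52))&(G[:,2]>z0)&(G[:,2]<z1)]
        if len(q): print(nm,lab,len(q),np.percentile(q[:,0],[0,2,98,100]).round(1))
go((480,113.7,185),85.3)
E
```

```text
w jaw 782 [-69.2 -69.1 -56.6 -56.5]
w off 4544 [-38.8 -37.2  58.6  61. ]
w anvil 382 [81.1 81.5 89.1 89.4]
w bed 13969 [-162.9 -158.9  122.2  134.5]
t jaw 118 [-70.3 -70.2 -56.8 -56.5]
t off 205 [-39.2 -38.6 -12.3 -11.9]
t anvil 26 [80.8 80.9 88.2 88.6]
t bed 1973 [-163.7 -160.9  156.3  165.1]
t 8.3833 pos [600.5 104.2 181.3] ytool ang 85.33 F [-0.1  0.2 -0.3] open 61.3
shift [120.8  -0.3  -3.6] turn after 0.03
```

Emit:
{"op": "drive_tool", "data": {"targets": [12, 0, 0, 0, 70, 25, 0, 0, 0, 70, 25, 0, 0, 0, 70, 25, 0, 0, 0, 70, 22, 0, 0, 0, 70, 12, 0, 0, 0, 70, 0, 0, 0, 0, 70, 0, 0, 20, 0, 70, 0, 0, 25, 0, 70, 0, 0, 25, 0, 70, 0, 0, 20, 0, 70, 0, 0, 15, 0, 70, 0, 0, 0, 0, 70, 0, 0, 0, 0, 70], "grip_force": 40}}

```text
clock: 9.55
ee_pos: [480.5, 113.8, 75.7]
eef_rot: [-0.001, 0.041, 0.999, -0.001]
wrist_force: [0.3, 0.5, 0.4]
opening: 61.5
```

```bash
python3 - <<'E'
from h import *
go((479.3,113.7,50),85.3)
E
```

```text
t 9.55 pos [480.5 113.8  75.7] ytool ang 85.34 F [0.3 0.5 0.4] open 61.5
shift [ 1.2 -0.2 25.7] turn after 0.04
```

Emit:
{"op": "drive_tool", "data": {"targets": [1, 0, 10, 0, 70, 0, 0, 10, 0, 70, 0, 0, 6, 0, 70, 0, 0, 0, 0, 70, 0, 0, 0, 0, 70, 0, 0, 0, 0, 15, 0, 0, 0, 0, 15, 0, 0, 0, 0, 15, 0, 0, 0, 0, 15, 0, 0, 0, 0, 15, 0, 0, 0, 0, 15, 0, 0, 0, 0, 15, 0, 0, 0, 0, 15]}}

```text
clock: 10.63
ee_pos: [479.4, 114.1, 50.7]
eef_rot: [-0.0, 0.041, 0.999, -0.0]
wrist_force: [-0.5, -2.1, 2.4]
opening: 23.1
```

Emit:
{"op": "drive_tool", "data": {"targets": [-2, 0, 0, 0, 15, -3, 0, 0, 0, 15, -3, 0, 0, 0, 15, -3, 0, 0, 0, 15, -3, 0, 0, 0, 15, -3, 0, 0, 0, 15, -3, 0, 0, 0, 15, -3, 0, 0, 0, 15, -3, 0, 0, 0, 15, -3, 0, 0, 0, 15, -3, 0, 0, 0, 15, -2, 0, 0, 0, 15, 0, 0, 0, 0, 15, 0, 0, 0, 0, 15, 0, 0, 0, 0, 15]}}

```text
clock: 11.88
ee_pos: [512.2, 111.4, 50.6]
eef_rot: [-0.001, 0.041, 0.999, -0.0]
wrist_force: [-6.0, 1.1, 7.3]
opening: 22.4
```

```bash
cat >> h.py <<'E'
def chk(f):
    im,d=shot('top',f); T=cloud('top',d); go((479.3,113.7,50),85.3)
    a=np.radians(-4.75); e=np.array([np.cos(a),np.sin(a)]); n=np.array([-e[1],e[0]]); g=np.array([588.5,104.7])
    G=np.c_[(T[:,:2]-g)@e,(T[:,:2]-g)@n,T[:,2]]
    for lab,x0,x1,z0,z1 in(('jaw',-75,-5,50,60),('off',-52,84,37,48),('anvil',70,100,50,60)):
        q=G[(G[:,0]>x0)&(G[:,0]<x1)&(abs(G[:,1])<20)&(G[:,2]>z0)&(G[:,2]<z1)]
        if len(q): print(lab,len(q),np.percentile(q[:,0],[0,2,98,100]).round(1))
    # dial: polar unwrap from the rest image centre
    return im
E
python3 - <<'E'
from h import *
im=chk('t4')
a=cv2.imread('pics/t3.png')[115:158,185:235]; b=im[115:158,185:235]
cv2.imwrite('pics/d4.png',cv2.resize(np.hstack([a,b]),None,fx=7,fy=7,interpolation=cv2.INTER_CUBIC))
E
```

```text
t 11.9333 pos [512.3 111.4  50.6] ytool ang 85.33 F [-5.9  1.1  7. ] open 23.1
shift [33.1 -0.4  0.7] turn after 0.03
jaw 61 [-34.4 -32.3 -23.7 -23.6]
off 805 [-22.9 -20.9  75.5  81.4]
anvil 71 [80.6 80.8 88.7 93.6]
```

View pics/d4.png

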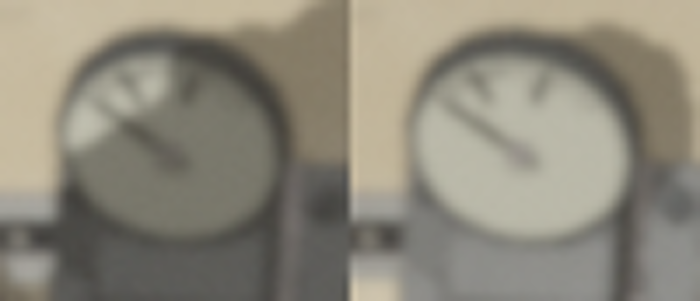

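The dial is legible: the right half shows the needle still at rest and both heavy marks clockwise of it. About 4.3 mm to contact. Advance 7 mm, then look again.

Emit:
{"op": "drive_tool", "data": {"targets": [-1, 0, 0, 0, 15, -1, 0, 0, 0, 15, -1, 0, 0, 0, 15, -1, 0, 0, 0, 15, -1, 0, 0, 0, 15, -1, 0, 0, 0, 15, -1, 0, 0, 0, 15, 0, 0, 0, 0, 15, 0, 0, 0, 0, 15, 0, 0, 0, 0, 15]}}

```text
clock: 12.77
ee_pos: [518.5, 110.8, 50.6]
eef_rot: [-0.001, 0.041, 0.999, -0.0]
wrist_force: [-10.0, 4.2, 10.7]
opening: 23.2
```

```bash
python3 - <<'E'
from h import *
b=chk('t5')[115:158,185:235]
cv2.imwrite('pics/d5.png',cv2.resize(b,None,fx=9,fy=9,interpolation=cv2.INTER_CUBIC))
E
```

```text
t 12.8167 pos [518.5 110.9  50.6] ytool ang 85.32 F [-8.8  3.6  9.9] open 23.0
shift [39.3 -0.4  0.7] turn after 0.02
jaw 48 [-25.8 -24.7 -17.6 -17.4]
off 794 [-16.6 -14.6  81.5  83.1]
anvil 70 [82.4 82.5 90.5 90.8]
```

View pics/d5.png

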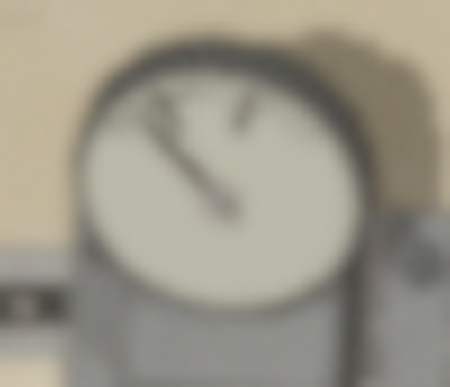

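The needle is at (155,135), just short of the first mark, so the anvil is back about 2 mm. Another 3.5–4 mm centres it.

Emit:
{"op": "drive_tool", "data": {"targets": [-1, 0, 0, 0, 15, -1, 0, 0, 0, 15, -1, 0, 0, 0, 15, -0.7, 0, 0, 0, 15, 0, 0, 0, 0, 15, 0, 0, 0, 0, 15, 0, 0, 0, 0, 15, 0, 0, 0, 0, 15]}}

```text
clock: 13.48
ee_pos: [521.6, 110.6, 50.6]
eef_rot: [-0.002, 0.041, 0.999, -0.0]
wrist_force: [-13.0, 4.9, 11.9]
opening: 23.2
```

```bash
python3 - <<'E'
from h import *
b=chk('t6')[115:158,185:235]
cv2.imwrite('pics/d6.png',cv2.resize(b,None,fx=9,fy=9,interpolation=cv2.INTER_CUBIC))
E
```

```text
t 13.5333 pos [521.5 110.6  50.6] ytool ang 85.32 F [-11.4   3.6  12.6] open 23.0
shift [42.4 -0.3  0.7] turn after 0.02
jaw 45 [-21.4 -21.  -14.5 -14.4]
off 768 [-13.5 -11.3  82.   83.8]
anvil 72 [85.6 85.7 93.5 95.8]
```

View pics/d6.png

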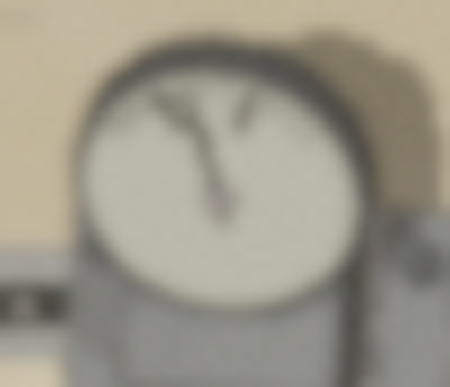

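The needle at (195,130) stands between the marks, and depth puts the anvil about 4.9 mm back. Releasing and lifting clear.

Emit:
{"op": "drive_tool", "data": {"targets": [0, 0, 0, 0, 60, 0, 0, 0, 0, 60, 0, 0, 0, 0, 60, 0, 0, 0, 0, 60, 0, 0, 0, 0, 60, 0, 0, 0, 0, 60, 0, 0, -10, 0, 60, 0, 0, -25, 0, 60, 0, 0, -30, 0, 60, 0, 0, -30, 0, 60, 0, 0, -20, 0, 60, 0, 0, 0, 0, 60, 0, 0, 0, 0, 60, 0, 0, 0, 0, 60]}}

```text
clock: 14.7
ee_pos: [523.6, 110.5, 165.6]
eef_rot: [-0.0, 0.041, 0.999, 0.0]
wrist_force: [-0.3, 0.4, -0.6]
opening: 52.7
```

```bash
python3 - <<'E'
from h import *
b=chk('t7')[115:158,185:235]
cv2.imwrite('pics/d7.png',cv2.resize(b,None,fx=9,fy=9,interpolation=cv2.INTER_CUBIC))
Q=cloud('side',shot('side','s7')[1]); box(Q,540,670,70,140,37,47,'off'); box(Q,400,570,-380,-260,20,45,'block')
E
```

```text
t 14.75 pos [523.4 110.3 165. ] ytool ang 85.33 F [ 0.1 -0.5 -1.3] open 52.5
shift [ 44.1  -0.2 115.1] turn after 0.03
jaw 5 [-16.3 -16.3 -15.7 -15.7]
off 761 [-13.5 -10.6  82.   84. ]
anvil 70 [85.5 85.7 93.7 93.9]
off 1038 [615.7 104.9] [ 46.7 111.4] 85.3 z 41.1 med [621.4 105.4]
block 483 [ 502.2 -310.9] [65.3 60.6] 50.9 z 29.6 med [ 503.1 -307.9]
```

View pics/d7.png

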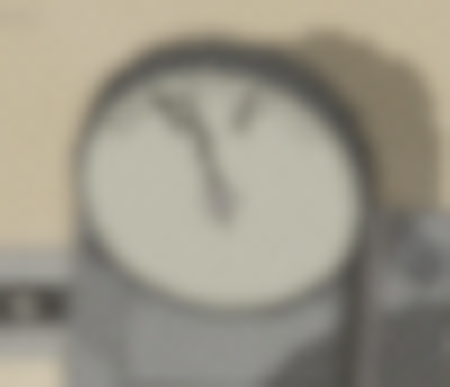

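The needle has not moved after release: still (195,130), between the marks. Handing in.

```bash
python3 -c "
from h import *
print(r.finish_job())"
```

```text
the job is handed in; nothing more can be done
None
```

I laid the offcut flat and lengthwise between the gauge jaws and let go. I then slid the jaw by its knob in three looks until the needle stood between the heavy marks, released the knob and lifted clear. The job was handed in at about 15 s of the 51 s allowed.

- **Anvil and needle:** after release the needle stood between the marks and had not moved. Depth in the top view put the anvil about 4.9 mm back, against the 3 to 8 mm wanted.
- **Offcut:** it is flat, with its top at 41 mm, and within about 1° of the gauge axis. It sits within a few millimetres of the bed's centre line. The side view's fit gave its length as 111 mm instead of 100, most likely because it took in part of the jaw or anvil.
- **Jaw to anvil gap:** just before release the faces measured about 100 mm apart. After release the gripper hid most of the jaw from the top camera, so I did not measure the gap again.
- **Leave-alone items:** the block measured within 2 mm of its start. I did not re-measure the tape measure, but the arm never touched near it.
- **Camera disagreement:** the top and side cameras differed by about 3 mm in y throughout.

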